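Raise the magnifier one notch and clip in the master-stone plate

ROBOT

A 6-joint arm with a two-finger parallel gripper is mounted at the origin on the work surface. World frame = base frame: x ahead of the robot, y to its left, z up, the work surface at z = 0. Lengths are in mm, angles in rad, forces in N, time in s.
With the tool pointing down it reaches from about 350 to 850 mm from the base axis. Payload 8.1 kg.
Tool frame: the origin (TCP) lies midway between the tips of the shut fingers; the grasp point (between the pads) lies ctrl.tcp_to_grasp behind it (ctrl.tcp_to_grasp is the distance from the TCP to the grasp point, in mm); z points along the fingers, y is the line along which they close (so a half turn about z gives the same grasp; the last joint's range is limited). The gripper opens to 85 mm and grips with 20 to 120 N. Pads are 22 mm wide; open, the fingers measure 114 mm over their backs; the gripper's body (76 mm by 85 mm) begins 54 mm behind the grasp point. The pads swing forward as they close: fully open they stand 13 mm farther back than shut.
Start: joints at [1.018, 0.13, 1.488, -0, 1.523, -0.085], TCP at [270.535, 535.552, 231.292] pointing down, gripper open.
Joint ranges: [-2.96, 2.96], [-0.89, 2.26], [0.02, 2.5], [-1.34, 4.48], [0, 2.73], [-2.66, 2.66]. Speed limits (rad/s): [2.39, 2.39, 2.79, 3.14, 3.14, 3.14].

INTERFACE

Orientations are given as a unit quaternion [x, y, z, w].
In Python, from cell import sensors, cams, order, ctrl gives the robot as it stands.
- The arm moves only by the tool step_arm, never from a script. Its argument "motion" is a list of rows, each a list of 3 entries, a list of its own where there are three numbers: the shift along the tool's x, y, z scaled (see below), then the turn, a rotation vector about the tool's x, y, z scaled (see below), then the opening, from 0 (shut) to 1 (fully open). In form: [[[tx, ty, tz], [wx, wy, wz], jaw], ...]. A call has 1 to 5 rows; each row shifts and turns the commanded pose from where the row before left it, along the tool's axes as they then stand; what a row does not reach is not made up. The controller multiplies each number of a shift by 20 mm and each number of a turn by 5 degrees. A row lasts 1/10 s, in which the tool goes at most 50 mm and 8.59 degrees, less where a joint would pass 70% of its speed; a pose out of reach is approached as far as the arm can. A call with a number of a shift or a turn outside -1 to 1 is refused whole. A call with a gripper value outside its range is refused whole. The fingers move at their own pace and stop on an object; the grip force is fixed at half the most. Time passes only in rows, so rows that do not move let the fingers close. It gives the time, the measured TCP pose, the force, the opening and the grip force at its end, in the units of the state.
- sensors.read_state(): the state, without advancing time (a new reading comes with each control period).
- cams.get_image(name): name is "side" or "top" or "wrist"; returns a dict with "color" (420x560x3 uint8, blue, green, red), "fx", "fy", "cx", "cy" (pixels), "k1" (the pictures are not rectified: a ray, as slopes to the right and down, at radius r is drawn at 1 + k1 r^2 times it, then the intrinsics apply), "R" (3x3) and "t" (3): a world point X has camera coordinates R X + t; the wrist camera has in their place "hand_eye" (4x4, takes a point from camera to tool coordinates, whose origin is the TCP and whose axes are the flange's). Camera axes: x right, y down, z forward; pixel columns grow to the right and rows downward; lengths in mm; the calibration is good to about 2 mm. A picture is of the moment at which its call begins: read the wrist's pose just before it. There is no depth.
- order.job_done(): hands the job in; it is judged then, once.
Trained networks look in the newest picture that a camera, given by its name, has taken for a name from the list of things; names that differ only in an ending like _2 or _b are one class to them, and where a whole thing is asked for, a point or a joint stands for the part that bears it (a point fixed in the world has none). Each returns a list of dicts, best first, with "conf" (0 to 1); they miss things now and then, are a little off and sometimes report something else, mostly with a low value. They report only what shows in the picture. A call takes as long as a camera call.
- cams.spot_in(camera, thing): "position" ([x, y, z] in mm, in world coordinates, good to about 4 mm: the middle of the surface that is visible of it).
- cams.masks_of(camera, thing): "mask" (420x560 bool, what is visible of it).
- cams.spot_point(camera, thing): "position" ([x, y, z] in mm, in world coordinates, good to about 4 mm: a listed point, or the origin of a listed thing).
The state is a dict: "clock": time; "qpos": joint angles; "joint_vel": joint speeds; "tau": joint torques, N m; "eef_pos": TCP position; "ee_rot": TCP orientation; "ft_force": force on the tool from outside, world axes, zero at the start; "moment": the same for the moment, N m; "grip_width": finger opening in mm; "grip_force": force on a finger pad.
Only numpy, scipy, OpenCV 4.12 (cv2) and the standard library are available. Lean on these libraries where they do the work, as an engineer would, in place of code of your own. Each camera call takes 0.05 s, during which the arm holds its last target. There are 200 camera calls.

TASK

Lift the white magnifier head by its orange handle to the next notch, one notch and no higher, so that its red pawl catches and the head stays up by itself. Then take the glass master-stone plate by its black grip and slide it, grip end last, along the stage, under the head and both sprung clips, until it is fully home against the brass stop and both blue rollers have snapped down behind the ridges. Let go, and leave the other things on the desk where they are.

Things in the scene. Friction and masses are not known exactly. Their poses are not given: they have to be found in the camera images.
- stand: grading stand, fixed: grey base 190 x 215 x 14 mm, black stage with flat top 45 mm above the desk (x -90..+80, y -58..+58 mm), aluminium column 30 x 30 mm at x 30, y 110, 266 mm high, brass rack teeth 40 mm apart on its +x face. Origin: on the desk under the stage's centre; x is the way the plate slides in, from the open mouth to the stop; y to the column; z up.
- stage_home (a point): point on the stage top where the plate's origin lies when fully home, (0, 0, 45) mm in the stand's frame. Axes as the stand's; the plate's axes point the same way when home. Brass stop 34 mm wide, 7 high, face at x +55.
- stage_mouth (a point): middle of the stage's open end, on its top, (-90, 0, 45) mm in the stand's frame; axes as the stand's. Two aluminium guide rails 5 mm high, inner faces at y -42.5 and +42.5 mm, run from stand x -70 to +55 and flare outward from x -70 to -92.
- head (a joint): height of the magnifier head in m above its start. It slides straight up, about 0.7 kg, and rests on a rack tooth at about 0, on the next at 0.040, then 0.080. The red pawl clicks over a tooth as the head passes its resting height there (lift 5 mm more to be sure); let go between teeth, the head falls back to the lower one. Once caught it cannot be lowered again.
- head_front (a point): middle of the lower front edge of the head, moving with it; axes as the stand's. The head is a white lens frame 30 mm thick over stand x -27..+79, y -53..+53; its underside is 26 mm above the stage at first, 66 mm one notch up. This edge ends up over the plate's grip, where an upright gripper would strike it: lean the tool back from it, 25 to 45 degrees.
- head_grip (a point): point to grip on the orange handle, mid width and height, moving with the head: a bar 18 mm wide (y), 16 mm high (z) that sticks out of the carriage in -x, 80 mm free; the point lies 25 mm from its end, 90 mm above the desk at first. Axes as the stand's.
- clip_left (a joint): lift angle in rad of the sprung clip at stand y +29 mm: a steel arm hinged at x +70, its blue, freely turning roller (12 mm across, axis along y) at x +10. 0 = down, roller 4 mm above the stage; about 0.035 on the glass, 0.085 on top of a ridge. It presses with about 3 N; pushing the plate past both takes up to about 15 N.
- clip_right (a joint): the same for the clip at stand y -29 mm
- plate: loose glass plate in an aluminium frame, 110 (x) x 80 (y) x 6 mm, about 0.22 kg, flat on the desk. Origin: centre of its underside. +x is the rounded leading edge. Brass ridges with round tops 9 mm above the underside at x +20, y 18..40 on both sides. Black upright grip: fin 36 mm long (x -54..-18), 14 mm thick (y -7..+7), from the glass up to 46 mm above the underside.
- bowl: bystander: round white porcelain bowl, 116 mm wide, 45 mm high; origin under its centre
- egg: bystander: milky quartz egg in a brass foot, 52 mm wide, 69 mm high; origin under its centre
- loupe: bystander: silver-rimmed loupe with a black handle, about 95 x 42 x 12 mm; origin under its lens, handle to its -x
- tweezers: bystander: steel tweezers, 135 x 15 x 8 mm, lying along their x; origin at the middle of the underside
- casket: bystander, fixed: open burgundy gem casket, 140 x 190 x 70 mm, its lid standing up at its +x side to 205 mm; origin under its centre

How it is judged:
By the outcome, as a careful person would: the job done as asked, in the order asked, and still so for the second after the job is handed in, with the robot touching nothing.
It also fails if it takes over 58 s, if anything falls off the work surface, if the arm or the gripper's body presses on something with over 40 N, if the wrist force passes 120 N, or if a joint passes its speed limit or range.

## Working session

There is one attempt and no reset: what is moved stays moved. The work goes in short steps, Python scripts to look and compute and a tool call to move; the robot and the scene stay as the last step left them, time stands still between calls to the robot, and variables do not carry over. Pictures are saved under pics/ and viewed, at most 10 in all, crops included, and the job is handed in when it is done.

Besides the shell and the picture viewer there is one more tool, called after "Call:" as name(argument=value, ...), one argument or row to a line, values as JSON. step_arm: Moves the arm, as the interface text tells. Its arguments: {"type":"object","properties":{"motion":{"type":"array","items":{"type":"array"}}},"required":["motion"]}

```bash
mkdir -p pics; ls
cat > h.py <<'E'
import numpy as np, cv2
from cell import sensors,cams,order,ctrl
from scipy.spatial.transform import Rotation as R
def pts(cam,names):
    for n in names:
        try:
            r=cams.spot_point(cam,n)[:2]
            print(cam,n,[(np.round(d['position'],1).tolist(),round(d['conf'],2)) for d in r])
        except Exception as e: print(cam,n,'ERR',e)
E
python3 - <<'E'
from h import *
print(ctrl.tcp_to_grasp, sensors.read_state())
for c in ['side','top']:
    im=cams.get_image(c); cv2.imwrite(f'pics/{c}0.png',im['color'])
    pts(c,['stage_home','stage_mouth','head_front','head_grip','plate','stand'])
E
```

```text
pics
18.700000000000003 {'clock': 0.0, 'qpos': array([ 1.01757651e+00,  1.31132816e-01,  1.48923618e+00,  3.90207470e-05,
        1.52300588e+00, -8.53975929e-02]), 'joint_vel': array([ 0.00012108, -0.0013647 ,  0.00082804, -0.00137311,  0.00060165,
        0.00117248]), 'tau': array([-6.51363480e-04, -5.69388306e+01, -5.00546980e+01, -3.85488011e-04,
        1.45960724e-02,  2.76346208e-05]), 'eef_pos': array([270.25362384, 535.09756571, 230.28503259]), 'ee_rot': array([ 2.31784721e-01,  9.72766698e-01, -8.39948384e-04, -2.98230455e-04]), 'ft_force': array([ 0.45174357, -0.17176804, -0.51812075]), 'moment': array([0.01812029, 0.07797522, 0.03917107]), 'grip_force': 0.0, 'grip_width': 85.62186308621912}
side stage_home [([683.9, 59.5, 47.2], 0.58)]
side stage_mouth [([594.4, 80.4, 43.9], 0.87)]
side head_front [([657.5, 67.6, 74.6], 0.87)]
side head_grip [([652.2, 182.7, 90.8], 0.79)]
side plate [([566.9, -249.6, -0.8], 0.84), ([652.1, 181.5, 87.9], 0.18)]
side stand [([685.0, 62.3, -0.1], 0.6)]
top stage_home [([393.9, -70.6, 3.4], 0.28)]
top stage_mouth [([594.5, 79.5, 46.1], 0.96)]
top head_front [([659.7, 66.4, 71.6], 0.81)]
top head_grip [([377.4, -235.2, 0.3], 0.69), ([651.2, 182.8, 91.0], 0.61)]
top plate [([564.6, -253.6, -1.7], 0.94), ([377.9, -234.9, 3.1], 0.34)]
top stand [([687.2, 62.5, -3.4], 0.79), ([687.6, 61.1, 49.2], 0.67)]
```

View pics/top0.png

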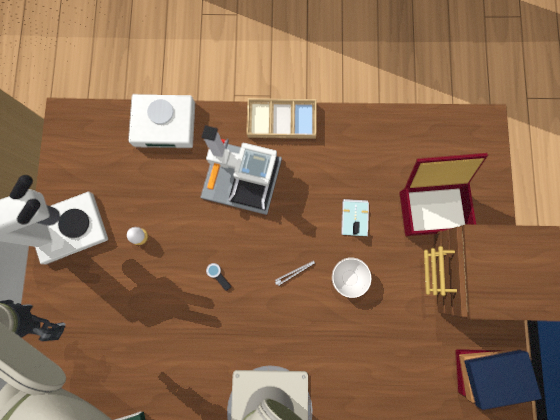

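View pics/side0.png

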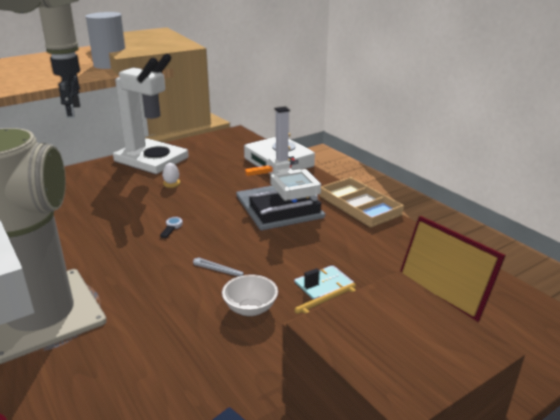

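Run:
```python
from h import *
for c in ['top','side']:
    im=cams.get_image(c); Rm=np.array(im['R']);t=np.array(im['t'])
    print(c,'cam at',-Rm.T@t)
    for n,z in [('plate',6)]:
        for d in cams.masks_of(c,n)[:1]:
            m=d['mask'].astype(np.uint8); print(n,d['conf'],m.sum())
            cs=max(cv2.findContours(m,0,2)[0],key=cv2.contourArea)[:,0].astype(float)
            q=(cs-[im['cx'],im['cy']])/[im['fx'],im['fy']]
            s=q.copy()
            for _ in range(8): s=q/(1+im['k1']*(s**2).sum(1,keepdims=True))
            ray=np.c_[s,np.ones(len(s))]@Rm; o=-Rm.T@t
            X=o+ray*((z-o[2])/ray[:,2])[:,None]
            print(cv2.minAreaRect(X[:,:2].astype(np.float32)))
    pts(c,['bowl','egg','loupe','tweezers','casket'])
```

```text
top cam at [ 352.16244908  -39.71696693 1287.04661375]
plate 0.74 879
((565.686279296875, -254.08145141601562), (80.69515991210938, 108.19672393798828), 88.92583465576172)
top bowl [([380.5, -233.0, -0.5], 0.57)]
top egg [([501.6, 416.4, 4.5], 0.72), ([396.7, 178.2, -0.5], 0.55)]
top loupe [([399.2, 179.6, -0.1], 0.83)]
top tweezers [([393.8, -73.1, 3.0], 0.68)]
top casket [([589.0, -496.3, 1.5], 0.58), ([565.6, -249.4, -0.2], 0.53)]
side cam at [  -90.57756983 -1020.12770089   748.45249539]
plate 0.6 1110
((563.8569946289062, -245.459716796875), (94.83605194091797, 112.35933685302734), 87.67398071289062)
side bowl [([379.4, -232.2, -1.0], 0.74)]
side egg []
side loupe [([394.9, 183.0, 1.4], 0.48)]
side tweezers [([397.4, -65.2, -3.9], 0.83)]
side casket []
```

Top view: the stand is at about (245,180) with its handle at (213,178), and the plate is at (355,218) with the grip on the robot side. The side view agrees. Stand yaw comes out at about -12°, plate yaw at about -1°. I'll turn the tool and go above the handle.

Call:
step_arm(
  motion=[
    [[0, 0, 0], [0, 0, -1], 0.5],
    [[-0.5, -0.3, 0], [0, 0, -1], 0.5],
    [[-1, -0.6, 0], [0, 0, -0.96], 0.5],
    [[-1, -0.6, 0], [0, 0, 0], 0.5],
    [[-1, -0.6, 0], [0, 0, 0], 0.5],
  ],
)

```text
clock: 1.9
eef_pos: [327.8, 476.7, 231.4]
ee_rot: [0.104, 0.995, 0.0, 0.0]
ft_force: [-0.3, -0.3, 0.5]
grip_width: 42.5
grip_force: 0.0
```

Call:
step_arm(
  motion=[
    [[-1, -0.6, 0], [0, 0, 0], 0.5],
    [[-1, -0.6, 0], [0, 0, 0], 0.5],
    [[-1, -0.6, 0], [0, 0, 0], 0.5],
    [[-1, -0.6, 0], [0, 0, 0], 0.5],
    [[-1, -0.6, 0], [0, 0, 0], 0.5],
  ],
)

```text
clock: 2.4
eef_pos: [413.4, 397.0, 231.4]
ee_rot: [0.105, 0.995, 0.0, 0.0]
ft_force: [0.8, 0.4, 0.4]
grip_width: 42.4
grip_force: 0.0
```

Call:
step_arm(
  motion=[
    [[-1, -0.6, 0], [0, 0, 0], 0.5],
    [[-1, -0.6, 0], [0, 0, 0], 0.5],
    [[-1, -0.6, 0], [0, 0, 0], 0.5],
    [[-1, -0.6, 0], [0, 0, 0], 0.5],
    [[-1, -0.6, 0], [0, 0, 0], 0.5],
  ],
)

```text
clock: 2.9
eef_pos: [498.7, 317.5, 231.3]
ee_rot: [0.105, 0.995, 0.0, 0.0]
ft_force: [0.3, -0.1, -0.1]
grip_width: 42.5
grip_force: 0.0
```

Call:
step_arm(
  motion=[
    [[-1, -0.6, 0], [0, 0, 0], 0.5],
    [[-1, -0.6, 0], [0, 0, 0], 0.5],
    [[-0.5, -0.3, 0], [0, 0, 0], 0.5],
    [[0, 0, 0], [0, 0, 0], 0.5],
    [[0, 0, 0], [0, 0, 0], 0.5],
  ],
)

```text
clock: 3.4
eef_pos: [540.3, 278.9, 231.2]
ee_rot: [0.105, 0.995, 0.0, -0.0]
ft_force: [-0.8, 0.2, -1.3]
grip_width: 42.8
grip_force: 0.0
```

```bash
cat >> h.py <<'E'
def delta(p,Rt):
    s=sensors.read_state(); Rc=R.from_quat(s['ee_rot'])
    print('shift units',np.round(Rc.inv().apply(np.array(p)-s['eef_pos'])/20,3),'turn units',np.round(np.degrees((Rc.inv()*Rt).as_rotvec())/5,3))
def st():
    s=sensors.read_state(); Rc=R.from_quat(s['ee_rot']).as_matrix()
    print(round(s['clock'],2),np.round(s['eef_pos'],1),'tx',np.round(Rc[:,0],3),'tz',np.round(Rc[:,2],3),'F',np.round(s['ft_force'],1),'w',round(s['grip_width'],1),'gf',round(s['grip_force'],1))
def tool(yaw,lean=0):
    # tool x back along -yaw dir, y along +y, z down leaning so z points forward by lean
    f=np.array([np.cos(yaw),np.sin(yaw),0]); l=np.array([-f[1],f[0],0]); up=np.array([0,0,1.])
    z=np.sin(lean)*f-np.cos(lean)*up
    return R.from_matrix(np.c_[np.cross(l,z),l,z])
E
python3 - <<'E'
from h import *
st()
im=cams.get_image('wrist'); cv2.imwrite('pics/w1.png',im['color']); print(np.round(im['hand_eye'],2))
for c in ['wrist','wrist','top','side']:
    cams.get_image(c); pts(c,['stage_home','stage_mouth','head_front','head_grip'])
E
```

```text
3.4 [540.3 278.9 231.2] tx [-0.978  0.208  0.001] tz [-0.001  0.    -1.   ] F [-0.8  0.2 -1.3] w 42.8 gf 0.0
[[  -0.     -0.95   -0.33   83.24]
 [   1.     -0.     -0.      0.34]
 [   0.     -0.33    0.95 -142.29]
 [   0.      0.      0.      1.  ]]
wrist stage_home []
wrist stage_mouth [([601.1, 78.1, 45.3], 0.77)]
wrist head_front [([655.2, 67.8, 74.0], 0.65)]
wrist head_grip []
wrist stage_home [([680.5, 60.5, 48.5], 0.88)]
wrist stage_mouth [([598.4, 77.8, 47.8], 0.92)]
wrist head_front [([654.2, 64.0, 72.8], 0.67), ([682.2, 61.1, 49.0], 0.28)]
wrist head_grip []
top stage_home [([686.3, 61.9, 48.3], 0.67), ([659.8, 67.2, 69.8], 0.58)]
top stage_mouth [([595.6, 81.6, 44.6], 0.94), ([565.2, -252.4, -0.7], 0.45)]
top head_front [([657.1, 68.1, 70.5], 0.77)]
top head_grip [([649.9, 183.2, 89.4], 0.86), ([393.7, -70.9, 1.8], 0.48)]
side stage_home [([655.6, 183.0, 89.9], 0.7), ([684.5, 62.2, 44.2], 0.6)]
side stage_mouth [([600.2, 79.2, 45.4], 0.78)]
side head_front [([654.6, 66.7, 74.0], 0.79)]
side head_grip [([652.3, 182.2, 88.3], 0.76), ([658.1, 64.0, 71.1], 0.4)]
```

View pics/w1.png

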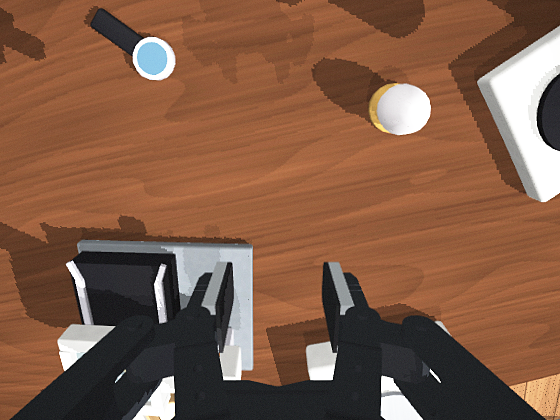

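The wrist view shows the base's front edge from (80,242) to (252,245), the stage mouth around (125,255) with its rails, and the tool's fingers straddling empty space. The yaw follows from that edge.

```bash
cat >> h.py <<'E'
def w2(im,s,px,z):
    H=np.array(im['hand_eye']); Rc=R.from_quat(s['ee_rot']).as_matrix()
    q=(np.array(px,float)-[im['cx'],im['cy']])/[im['fx'],im['fy']]; u=q.copy()
    for _ in range(10): u=q/(1+im['k1']*(u**2).sum(1,keepdims=True))
    d=np.c_[u,np.ones(len(u))]@(Rc@H[:3,:3]).T; o=s['eef_pos']+Rc@H[:3,3]
    return o+d*((z-o[2])/d[:,2])[:,None]
E
python3 - <<'E'
from h import *
s=sensors.read_state(); im=cams.get_image('wrist')
X=w2(im,s,[(80,242),(252,245)],14); d=X[1]-X[0]; print(X,np.degrees(np.arctan2(d[1],d[0]))-90,np.linalg.norm(d))
# refine front edge of base: per-column strongest vertical gradient near row 243
g=cv2.cvtColor(im['color'],6).astype(float); gy=np.abs(cv2.Sobel(g,-1,0,1))
c=np.arange(185,246); r=np.array([234+np.argmax(gy[234:256,k]) for k in c])
X=w2(im,s,np.c_[c,r],14); vx,vy,_,_=cv2.fitLine(X[:,:2].astype(np.float32),cv2.DIST_HUBER,0,.01,.01).ravel()
print(r[::10],np.degrees(np.arctan(-vx/vy)))
delta([651.5,182.8,150],tool(np.radians(-12)))
delta([651.5,182.8,71],tool(np.radians(-12)))
E
```

```text
[[573.12286429  27.42313752  14.        ]
 [619.15326234 231.24815363  14.        ]] -12.72579849444135 208.95797361100992
[245 246 246 242 247 247 247] -13.34204
shift units [-6.411 -3.526  4.063] turn units [-0.001 -0.    -0.001]
shift units [-6.412 -3.526  8.013] turn units [-0.001 -0.    -0.001]
```

Call:
step_arm(
  motion=[
    [[-1, -0.6, 0], [0, 0, 0], 0.5],
    [[-1, -0.6, 0], [0, 0, 0], 0.5],
    [[-1, -0.6, 0], [0, 0, 0], 0.5],
    [[-1, -0.6, 0.3], [0, 0, 0], 0.5],
    [[-1, -0.6, 0.6], [0, 0, 0], 0.5],
  ],
)

```text
clock: 5.0
eef_pos: [627.5, 198.5, 214.5]
ee_rot: [0.105, 0.995, 0.0, 0.001]
ft_force: [0.0, 0.5, 0.1]
grip_width: 42.3
grip_force: 0.0
```

Call:
step_arm(
  motion=[
    [[-1, -0.5, 0.6], [0, 0, 0], 0.5],
    [[-0.4, 0, 0.8], [0, 0, 0], 0.5],
    [[0, 0, 0.7], [0, 0, 0], 0.5],
    [[0, 0, 0], [0, 0, 0], 0.5],
    [[0, 0, 0], [0, 0, 0], 0.5],
  ],
)

```text
clock: 5.5
eef_pos: [650.3, 184.3, 170.7]
ee_rot: [0.104, 0.995, -0.0, -0.001]
ft_force: [-0.8, 0.5, 0.2]
grip_width: 42.7
grip_force: 0.0
```

Run:
```python
from h import *
st()
im=cams.get_image('wrist'); cv2.imwrite('pics/w2.png',im['color'])
pts('wrist',['head_grip','stage_home','stage_mouth','head_front'])
delta([651.5,182.8,71],tool(np.radians(-12)))
```

```text
5.5 [650.3 184.3 170.7] tx [-0.978  0.207  0.002] tz [-0.002 -0.    -1.   ] F [-0.8  0.5  0.2] w 42.7 gf 0.0
wrist head_grip [([656.6, 181.7, 88.2], 0.84)]
wrist stage_home []
wrist stage_mouth [([597.5, 76.4, 46.0], 0.74)]
wrist head_front [([656.8, 64.0, 70.3], 0.78)]
shift units [ 3.000e-03 -6.400e-02  5.078e+00] turn units [0.009 0.019 0.007]
```

View pics/w2.png

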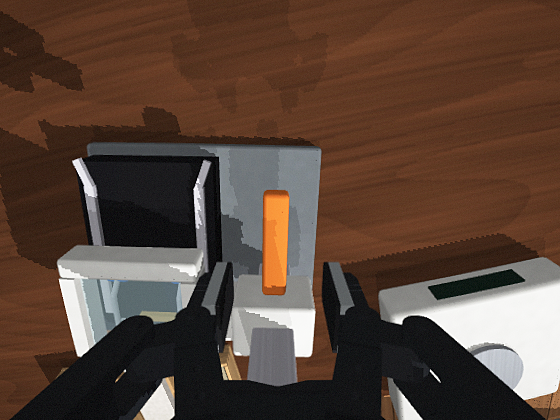

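Wrist view: the orange handle runs from (276,191) to (277,293), centred between the fingers (279). Rails, head and column are all visible. I'll compute the handle and rail axes.

Run:
```python
from h import *
s=sensors.read_state(); im=cams.get_image('wrist')
def yaw(a,b): d=b-a; return round(float(np.degrees(np.arctan2(d[1],d[0]))),2)
m=cv2.inRange(im['color'],(0,70,190),(110,190,255))
n,l,sts,c=cv2.connectedComponentsWithStats(m); k=1+np.argmax(sts[1:,4]); print(sts[k])
rr,cc=np.where(l==k); 
px=[(cc[rr==r].mean(),r) for r in range(rr.min()+6,rr.max()-5,4)]
X=w2(im,s,px,98); v=np.polyfit(X[:,0],X[:,1],1); print('handle',X[0],X[-1],np.degrees(np.arctan(v[0])))
X=w2(im,s,[(276,190)],98);print('end',X)
X=w2(im,s,[(88,143),(320,148)],14); print('base front',X,yaw(*X)-90)
X=w2(im,s,[(79,161),(216,158)],45); print('stage front',X,yaw(*X)-90,X.mean(0))
X=w2(im,s,[(59,278),(202,277)],71); print('head lower front',X,yaw(*X)-90,X.mean(0))
X=w2(im,s,[(98,190),(102,248)],50); print('railL inner',X)
X=w2(im,s,[(196,190),(199,248)],50); print('railR inner',X)
```

```text
[ 264  192   25   94 2142]
handle [636.1339439  186.53267235  98.        ] [696.35932859 172.52463583  98.        ] -13.261902270667369
end [[630.64217063 187.70631103  98.        ]]
base front [[574.4170594   23.89009623  14.        ]
 [624.0648346  229.04041969  14.        ]] -13.599999999999994
stage front [[586.26229931  28.84604583  45.        ]
 [608.9252007  142.36626811  45.        ]] -11.290000000000006 [597.59375     85.60615697  45.        ]
head lower front [[675.84406077 -13.78984192  71.        ]
 [698.88148115 109.98702228  71.        ]] -10.540000000000006 [687.36277096  48.09859018  71.        ]
railL inner [[612.72342205  38.81902375  50.        ]
 [663.97772725  21.78131146  50.        ]]
railR inner [[630.32916647 120.30317557  50.        ]
 [681.51259083 107.78776034  50.        ]]
```

Call:
step_arm(
  motion=[
    [[-0.1, -0.05, 1], [0, 0, 0.24], 0.5],
    [[0, 0, 1], [0, 0, 0], 0.5],
    [[0, 0, 1], [0, 0, 0], 0.5],
    [[0, 0, 1], [0, 0, 0], 0.5],
    [[0, 0, 1], [0, 0, 0], 0.5],
  ],
)

```text
clock: 6.3
eef_pos: [653.4, 182.2, 71.1]
ee_rot: [0.115, 0.993, 0.0, 0.0]
ft_force: [0.2, -0.7, -0.7]
grip_width: 42.4
grip_force: 0.0
```

Call:
step_arm(
  motion=[
    [[0, 0, 0], [0, 0, 0], 0.5],
    [[0, 0, 0], [0, 0, 0], 0],
    [[0, 0, 0], [0, 0, 0], 0],
    [[0, 0, 0], [0, 0, 0], 0],
    [[0, 0, 0], [0, 0, 0], 0],
  ],
)

```text
clock: 6.8
eef_pos: [654.0, 181.9, 73.0]
ee_rot: [0.115, 0.993, 0.0, 0.001]
ft_force: [-2.6, -2.7, 5.4]
grip_width: 16.8
grip_force: 61.6
```

Call:
step_arm(
  motion=[
    [[0, 0, 0], [0, 0, 0], 0],
    [[0, 0, 0], [0, 0, 0], 0],
    [[0, 0, 0], [0, 0, 0], 0],
  ],
)

```text
clock: 7.1
eef_pos: [654.0, 181.9, 73.0]
ee_rot: [0.115, 0.993, 0.0, 0.001]
ft_force: [-2.6, -2.5, 6.8]
grip_width: 17.2
grip_force: 61.7
```

Gripped on centre. Now lift about 45 mm.

Call:
step_arm(
  motion=[
    [[0, 0, -0.4], [0, 0, 0], 0],
    [[0, 0, -0.5], [0, 0, 0], 0],
    [[0, 0, -0.5], [0, 0, 0], 0],
    [[0, 0, -0.5], [0, 0, 0], 0],
    [[0, 0, -0.4], [0, 0, 0], 0],
  ],
)

```text
clock: 7.6
eef_pos: [653.9, 181.8, 117.2]
ee_rot: [0.115, 0.993, 0.0, 0.001]
ft_force: [5.8, -0.8, -6.8]
grip_width: 17.1
grip_force: 59.9
```

Call:
step_arm(
  motion=[
    [[0, 0, 0], [0, 0, 0], 0],
    [[0, 0, 0], [0, 0, 0], 0],
  ],
)

```text
clock: 7.8
eef_pos: [654.0, 181.9, 117.0]
ee_rot: [0.115, 0.993, 0.0, 0.001]
ft_force: [6.6, -0.5, -6.9]
grip_width: 17.0
grip_force: 60.0
```

Call:
step_arm(
  motion=[
    [[0, 0, 0.1], [0, 0, 0], 0],
    [[0, 0, 0.1], [0, 0, 0], 0],
    [[0, 0, 0.1], [0, 0, 0], 0],
    [[0, 0, 0], [0, 0, 0], 0],
    [[0, 0, 0], [0, 0, 0], 0],
  ],
)

```text
clock: 8.3
eef_pos: [654.0, 181.9, 113.0]
ee_rot: [0.115, 0.993, 0.0, 0.001]
ft_force: [-1.4, -3.0, 5.7]
grip_width: 16.6
grip_force: 61.9
```

The force reversed exactly at +40 mm, so the pawl has caught. Open and rise.

Call:
step_arm(
  motion=[
    [[0, 0, 0], [0, 0, 0], 0.5],
    [[0, 0, 0], [0, 0, 0], 0.5],
    [[0, 0, 0], [0, 0, 0], 0.5],
    [[0, 0, 0], [0, 0, 0], 0.5],
    [[0, 0, -0.5], [0, 0, 0], 0.5],
  ],
)

```text
clock: 8.8
eef_pos: [651.8, 181.9, 119.5]
ee_rot: [0.115, 0.993, -0.001, -0.002]
ft_force: [-0.2, 0.5, -1.0]
grip_width: 42.8
grip_force: 0.0
```

Call:
step_arm(
  motion=[
    [[0, 0, -1], [0, 0, 0], 0.5],
    [[0, 0, -1], [0, 0, 0], 0.5],
    [[0.3, 0, -1], [0, 0, 0], 0.5],
    [[0.6, 0, -1], [0, 0, 0], 0.5],
    [[1, 0, -1], [0, 0, 0], 0.5],
  ],
)

```text
clock: 9.3
eef_pos: [616.4, 190.4, 222.9]
ee_rot: [0.115, 0.993, 0.0, 0.0]
ft_force: [0.4, 0.6, -0.5]
grip_width: 42.6
grip_force: 0.0
```

Run:
```python
from h import *
st()
for c in ['side','top','wrist']:
    cams.get_image(c); pts(c,['head_front','head_grip','plate','stage_home','stage_mouth'])
```

```text
9.3 [616.4 190.4 222.9] tx [-0.973  0.229 -0.001] tz [ 0.001  0.    -1.   ] F [ 0.4  0.6 -0.5] w 42.6 gf 0.0
side head_front [([654.3, 67.6, 110.7], 0.84), ([396.0, 182.3, 2.3], 0.72)]
side head_grip [([655.4, 181.1, 129.6], 0.86)]
side plate [([569.8, -250.2, -1.0], 0.68), ([684.7, 57.5, -1.8], 0.24)]
side stage_home [([683.1, 60.2, 48.2], 0.83)]
side stage_mouth [([599.7, 81.4, 42.0], 0.95)]
top head_front [([659.1, 68.5, 107.9], 0.82)]
top head_grip [([651.4, 183.3, 129.0], 0.64)]
top plate [([566.0, -253.8, -1.0], 0.9)]
top stage_home [([687.0, 62.5, 47.5], 0.61), ([659.8, 65.2, 109.9], 0.25)]
top stage_mouth [([596.3, 82.2, 45.6], 0.96)]
wrist head_front [([655.4, 67.1, 114.9], 0.94)]
wrist head_grip [([655.0, 179.5, 127.7], 0.83)]
wrist plate []
wrist stage_home [([682.4, 62.9, 50.3], 0.76)]
wrist stage_mouth [([596.8, 76.6, 46.7], 0.64)]
```

Head confirmed one notch up. Travel toward the plate, then turn and lean the tool 33°.

Call:
step_arm(
  motion=[
    [[0.5, -1, 0], [0, 0, 0], 0.5],
    [[0.5, -1, 0], [0, 0, 0], 0.5],
    [[0.5, -1, 0], [0, 0, 0], 0.5],
    [[0.5, -1, 0], [0, 0, 0], 0.5],
    [[0.5, -1, 0], [0, 0, 0], 0.5],
  ],
)

```text
clock: 10.7
eef_pos: [544.0, 104.1, 221.4]
ee_rot: [0.115, 0.993, 0.0, 0.0]
ft_force: [0.5, 0.5, 0.8]
grip_width: 43.0
grip_force: 0.0
```

Call:
step_arm(
  motion=[
    [[0, -1, 0], [0, 0, 0], 0.5],
    [[0, -1, 0], [0, 0, 0], 0.5],
    [[0, -1, 0], [0, 0, 0], 0.5],
    [[0, -1, 0], [0, 0, 0], 0.5],
    [[0, -1, 0], [0, 0, 0], 0.5],
  ],
)

```text
clock: 11.2
eef_pos: [521.6, 6.7, 221.6]
ee_rot: [0.115, 0.993, -0.0, 0.0]
ft_force: [0.5, 0.6, -0.1]
grip_width: 42.5
grip_force: 0.0
```

Call:
step_arm(
  motion=[
    [[0, -1, 0], [0, 0, 0], 0.5],
    [[0, -1, 0], [0, 0, -0.8], 0.5],
    [[0, -1, 0], [0, 0, -0.8], 0.5],
    [[0, -1, 0], [0, 0, -0.8], 0.5],
    [[0, -1, 0], [0, -0.6, 0], 0.5],
  ],
)

```text
clock: 11.7
eef_pos: [507.6, -92.0, 221.4]
ee_rot: [0.009, 1.0, -0.0, 0.026]
ft_force: [-1.0, 0.3, -0.5]
grip_width: 42.9
grip_force: 0.0
```

Call:
step_arm(
  motion=[
    [[0, -1, 0], [0, -1, 0], 0.5],
    [[0, -1, 0], [0, -1, 0], 0.5],
    [[0, -1, 0], [0, -1, 0], 0.5],
    [[0, -1, 0], [0, -1, 0], 0.5],
    [[0, -1, 0], [0, -1, 0], 0.5],
  ],
)

```text
clock: 12.2
eef_pos: [505.3, -192.1, 222.2]
ee_rot: [0.01, 0.97, -0.003, 0.244]
ft_force: [0.1, 0.7, 0.5]
grip_width: 42.8
grip_force: 0.0
```

Call:
step_arm(
  motion=[
    [[0, -1, 0], [0, -1, 0], 0.5],
    [[0, 0, 0], [0, 0, 0], 0.5],
    [[0, 0, 0], [0, 0, 0], 0.5],
  ],
)

```text
clock: 12.5
eef_pos: [504.1, -211.6, 221.3]
ee_rot: [0.011, 0.959, -0.003, 0.283]
ft_force: [-0.0, -0.3, 0.5]
grip_width: 42.9
grip_force: 0.0
```

Run:
```python
from h import *
st()
for c in ['wrist','wrist','side','top']: cams.get_image(c); pts(c,['plate'])
delta([566.5-30-49+-10,-252,92+60],tool(np.radians(-1),np.radians(33)))
```

```text
12.5 [ 504.1 -211.6  221.3] tx [-0.839  0.02  -0.544] tz [ 0.543 -0.012 -0.839] F [-0.  -0.3  0.5] w 42.9 gf 0.0
wrist plate [([569.1, -252.0, -0.6], 0.86), ([596.0, 80.0, 47.6], 0.44)]
wrist plate [([569.8, -254.2, 1.1], 0.94), ([653.5, 65.2, 111.1], 0.29)]
side plate [([568.2, -248.4, -3.9], 0.64)]
top plate [([563.8, -250.3, -2.9], 0.77)]
shift units [ 3.016 -2.1    2.183] turn units [-0.013 -0.003 -0.02 ]
```

Call:
step_arm(
  motion=[
    [[0.8, -0.7, 0.5], [0, 0, 0], 0.5],
    [[0.8, -0.7, 0.5], [0, 0, 0], 0.5],
    [[0.8, -0.7, 0.5], [0, 0, 0], 0.5],
    [[0.6, 0, 0.7], [0, 0, 0], 0.5],
    [[0, 0, 0], [0, 0, 0], 0.5],
  ],
)

```text
clock: 13.4
eef_pos: [476.0, -251.4, 148.4]
ee_rot: [0.011, 0.959, -0.001, 0.282]
ft_force: [-0.2, 1.1, -0.2]
grip_width: 43.2
grip_force: 0.0
```

Run:
```python
from h import *
st()
im=cams.get_image('wrist'); cv2.imwrite('pics/w3.png',im['color'])
pts('wrist',['plate'])
cams.get_image('wrist');pts('wrist',['plate'])
```

```text
13.4 [ 476.  -251.4  148.4] tx [-0.841  0.02  -0.541] tz [ 0.541 -0.008 -0.841] F [-0.2  1.1 -0.2] w 43.2 gf 0.0
wrist plate [([570.5, -255.2, -0.8], 0.84)]
wrist plate [([571.1, -253.2, -0.5], 0.72)]
```

View pics/w3.png

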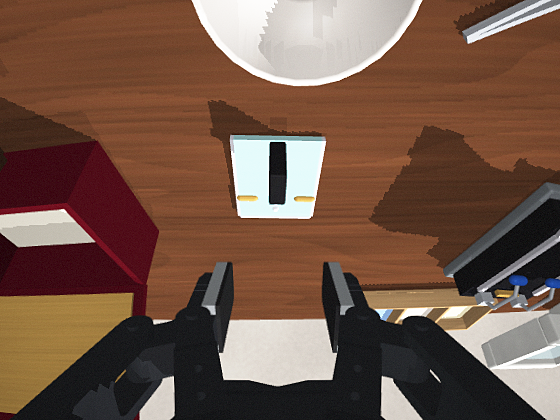

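Wrist view: the plate's corners are about (231,140), (325,140), (314,218), (239,218), the fin spans columns 270–286, and the ridges are at (247,198) and (304,198).

Run:
```python
from h import *
s=sensors.read_state(); im=cams.get_image('wrist')
X=w2(im,s,[(231,141),(325,141),(314,217),(239,217)],6)[:,:2]; print(X.round(1),X.mean(0))
print('rect',cv2.minAreaRect(X.astype(np.float32)))
a=X[1]-X[0];b=X[2]-X[3];print([np.degrees(np.arctan2(v[1],v[0]))-90 for v in (a,b)])
Y=w2(im,s,[(247,198),(304,198.5)],8)[:,:2];print('ridges',Y); v=Y[1]-Y[0]; print(np.degrees(np.arctan2(v[1],v[0]))-90)
# fin top: dark mask
g=im['color'].max(2); m=np.zeros_like(g); m[135:215,240:312]=(g[135:215,240:312]<60)
rr,cc=np.where(m>0); px=[(cc[rr==r].mean(),r) for r in range(146,202,6)]
Z=w2(im,s,px,46)[:,:2]; print('fin rows',rr.min(),rr.max(),np.round(px,1).tolist()); print(Z.round(1).tolist())
```

```text
[[ 519.9 -293.5]
 [ 521.4 -213.3]
 [ 630.5 -215.6]
 [ 629.  -298.6]] [ 575.19202078 -255.24702326]
rect ((575.199462890625, -255.94491577148438), (82.9959716796875, 109.40907287597656), 88.74967956542969)
[np.float64(-1.083784800266713), np.float64(-1.026827226602819)]
ridges [[ 593.86126148 -286.38326952]
 [ 595.72485898 -228.24509481]]
-1.8359661917749008
fin rows 135 196 [[279.5, 146.0], [279.5, 152.0], [280.0, 158.0], [280.0, 164.0], [280.0, 170.0], [279.0, 176.0], [279.0, 182.0], [279.0, 188.0], [278.5, 194.0], [nan, 200.0]]
[[491.0, -251.7], [496.7, -251.8], [502.6, -251.5], [508.8, -251.6], [515.2, -251.7], [521.8, -252.6], [528.7, -252.7], [535.9, -252.8], [543.4, -253.3], [nan, nan]]<stdin>:9: RuntimeWarning: Mean of empty slice.
  ret = ret.dtype.type(ret / rcount)
```

Run:
```python
from h import *
delta([541,-252.5,17.5],tool(np.radians(-1.2),np.radians(33)))
```

```text
shift units [1.082 0.093 7.401] turn units [-0.011  0.018  0.015]
```

Call:
step_arm(
  motion=[
    [[0.4, 0.05, 1], [0, 0, 0], 0.5],
    [[0.4, 0, 1], [0, 0, 0], 0.5],
    [[0.3, 0, 1], [0, 0, 0], 0.5],
    [[0, 0, 1], [0, 0, 0], 0.5],
    [[0, 0, 1], [0, 0, 0], 0.5],
  ],
)

```text
clock: 14.15
eef_pos: [519.2, -246.2, 61.5]
ee_rot: [0.015, 0.96, -0.007, 0.278]
ft_force: [0.6, 0.3, -0.1]
grip_width: 42.6
grip_force: 0.0
```

Call:
step_arm(
  motion=[
    [[0, 0, 0.8], [0, 0, 0], 0.5],
    [[0, 0, 0.8], [0, 0, 0], 0.5],
    [[0, 0, 0.8], [0, 0, 0], 0.5],
    [[0, 0, 0], [0, 0, 0], 0.5],
    [[0, 0, 0], [0, 0, 0], 0.5],
  ],
)

```text
clock: 14.65
eef_pos: [546.1, -244.0, 23.7]
ee_rot: [0.018, 0.962, -0.009, 0.274]
ft_force: [-0.0, 0.2, -0.2]
grip_width: 42.2
grip_force: 0.0
```

Run:
```python
from h import *
st(); im=cams.get_image('wrist'); cv2.imwrite('pics/w4.png',im['color'])
```

```text
14.65 [ 546.1 -244.    23.7] tx [-0.85   0.029 -0.527] tz [ 0.526 -0.026 -0.85 ] F [-0.   0.2 -0.2] w 42.2 gf 0.0
```

View pics/w4.png

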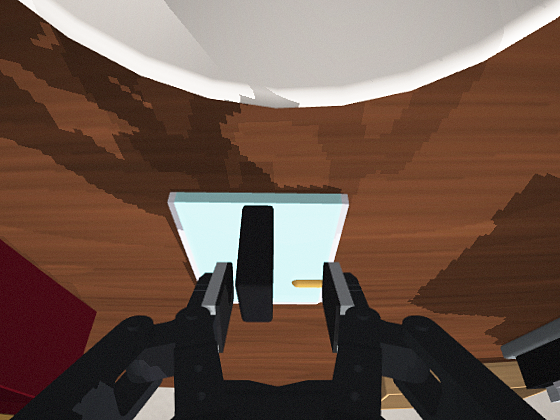

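The view shows the fin at columns 238–273, left of the jaw centre (278). The tool drifted by 8 mm in y and slightly in rotation, possibly from a joint limit. I'll check the joints.

Run:
```python
from h import *
s=sensors.read_state(); print(s['qpos'].round(3),s['tau'].round(1))
delta([541,-252.5,18],tool(np.radians(-1.2),np.radians(33)))
```

```text
[-0.706 -0.025  2.171  0.585  0.621 -2.657] [  0.3 -40.2 -42.    2.   -1.8   0. ]
shift units [ 0.364 -0.417  0.136] turn units [-0.184 -0.238 -0.133]
```

J6 sits at its -2.66 limit. A smaller lean here should relieve it, so I'll back off slightly and reduce the lean.

Call:
step_arm(
  motion=[
    [[0, 0, -0.5], [0, 0.6, 0], 0.5],
    [[0, -0.4, 0], [-0.1, 0.6, 0], 0.5],
    [[0, 0, 0], [0, 0, 0], 0.5],
    [[0, 0, 0], [0, 0, 0], 0.5],
  ],
)

```text
clock: 15.1
eef_pos: [540.6, -252.3, 32.7]
ee_rot: [0.018, 0.974, -0.004, 0.224]
ft_force: [-0.4, 0.0, -0.2]
grip_width: 42.4
grip_force: 0.0
```

Run:
```python
from h import *
st();s=sensors.read_state(); print(s['qpos'].round(3))
delta([541,-252.5,18],tool(np.radians(-1.2),np.radians(28)))
```

```text
15.1 [ 540.6 -252.3   32.7] tx [-0.899  0.032 -0.437] tz [ 0.437 -0.016 -0.899] F [-0.4  0.  -0.2] w 42.4 gf 0.0
[-0.687  0.     2.086  0.409  0.729 -2.484]
shift units [ 0.305 -0.008  0.669] turn units [-0.078 -0.417 -0.153]
```

Call:
step_arm(
  motion=[
    [[0.2, 0, 0.4], [-0.08, -0.3, -0.1], 0.5],
    [[0.15, 0, 0.35], [0, 0, 0], 0.5],
    [[0, 0, 0], [0, 0, 0], 0.5],
    [[0, 0, 0], [0, 0, 0], 0.5],
  ],
)

```text
clock: 15.5
eef_pos: [540.0, -251.4, 14.5]
ee_rot: [0.013, 0.972, -0.001, 0.235]
ft_force: [0.2, -0.6, -0.3]
grip_width: 42.8
grip_force: 0.0
```

Run:
```python
from h import *
st();s=sensors.read_state(); print(s['qpos'].round(3))
delta([540,-252.5,16],tool(np.radians(-1.2),np.radians(28)))
im=cams.get_image('wrist'); cv2.imwrite('pics/w5.png',im['color'])
```

```text
15.5 [ 540.  -251.4   14.5] tx [-0.889  0.025 -0.457] tz [ 0.457 -0.008 -0.889] F [ 0.2 -0.6 -0.3] w 42.8 gf 0.0
[-0.702  0.029  2.106  0.475  0.684 -2.569]
shift units [-0.037 -0.053 -0.065] turn units [ 0.018 -0.159 -0.068]
```

View pics/w5.png

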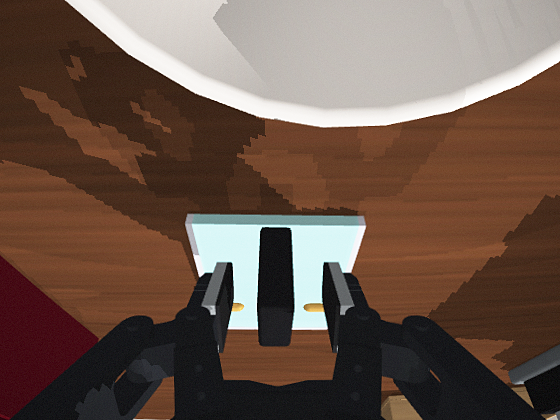

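The fin (columns 258–293) is centred between the pads. Close.

Call:
step_arm(
  motion=[
    [[0, 0, -0.05], [0, 0, 0], 0],
    [[0, 0, 0], [0, 0, 0], 0],
    [[0, 0, 0], [0, 0, 0], 0],
    [[0, 0, 0], [0, 0, 0], 0],
    [[0, 0, 0], [0, 0, 0], 0],
  ],
)

```text
clock: 16.05
eef_pos: [540.6, -252.3, 16.7]
ee_rot: [0.012, 0.972, -0.002, 0.236]
ft_force: [-0.7, 0.0, 5.2]
grip_width: 13.5
grip_force: 59.3
```

Call:
step_arm(
  motion=[
    [[0, 0, 0], [0, 0, 0], 0],
    [[0, 0, 0], [0, 0, 0], 0],
  ],
)

```text
clock: 16.25
eef_pos: [540.6, -252.3, 16.7]
ee_rot: [0.012, 0.972, -0.002, 0.236]
ft_force: [-1.2, 0.2, 6.4]
grip_width: 13.3
grip_force: 59.4
```

Run:
```python
from h import *
st();cams.get_image('wrist');pts('wrist',['plate']);cams.get_image('top');pts('top',['plate']);cams.get_image('side');pts('side',['plate'])
```

```text
16.25 [ 540.6 -252.3   16.7] tx [-0.888  0.023 -0.459] tz [ 0.459 -0.009 -0.888] F [-1.2  0.2  6.4] w 13.3 gf 59.4
wrist plate [([568.9, -254.2, 1.3], 0.95)]
top plate [([565.5, -251.2, -3.1], 0.81)]
side plate [([573.3, -247.9, -1.5], 0.67)]
```

Gripped. Lift 60 mm, then carry toward the mouth, turning to the stand's yaw on the way.

Call:
step_arm(
  motion=[
    [[-0.25, 0, -0.45], [0, 0, 0], 0],
    [[-0.45, 0, -0.9], [0, 0, 0], 0],
    [[-0.45, 0, -0.9], [0, 0, 0], 0],
    [[-0.25, 0, -0.45], [0, 0, 0], 0],
    [[0, 0.5, 0], [0, 0, 0], 0],
  ],
)

```text
clock: 17.05
eef_pos: [541.5, -243.4, 79.1]
ee_rot: [0.013, 0.971, -0.003, 0.237]
ft_force: [-0.3, -1.0, -2.4]
grip_width: 13.2
grip_force: 58.5
```

Call:
step_arm(
  motion=[
    [[0, 0.8, 0], [0, 0, 0], 0],
    [[0, 0.8, 0], [0, 0, 0], 0],
    [[0, 0.8, 0], [0, 0, 0], 0],
    [[0, 0.8, 0], [0, 0, 0], 0],
    [[0, 0.8, 0], [0, 0, 0], 0],
  ],
)

```text
clock: 17.55
eef_pos: [541.1, -160.1, 75.1]
ee_rot: [0.013, 0.972, -0.0, 0.234]
ft_force: [-0.6, 0.5, -1.9]
grip_width: 13.3
grip_force: 58.5
```

Call:
step_arm(
  motion=[
    [[0, 0.8, 0], [0, 0, 0], 0],
    [[0, 0.8, 0], [0, 0, 0], 0],
    [[0, 0.8, 0], [0.2, 0, 0.4], 0],
    [[0, 0.8, 0], [0.2, 0, 0.4], 0],
    [[0, 0.8, 0], [0.2, 0, 0.4], 0],
  ],
)

```text
clock: 18.05
eef_pos: [544.7, -80.6, 75.4]
ee_rot: [0.07, 0.97, -0.014, 0.234]
ft_force: [0.1, 0.1, -2.6]
grip_width: 13.6
grip_force: 58.4
```

Call:
step_arm(
  motion=[
    [[0.3, 0.8, 0.15], [0.2, 0, 0.4], 0],
    [[0.3, 0.8, 0.15], [0.2, 0, 0.4], 0],
    [[0.3, 0.8, -0.15], [0, 0, 0], 0],
    [[0, 0.4, 0], [0, 0, 0], 0],
    [[0, 0, 0], [0, 0, 0], 0],
  ],
)

```text
clock: 18.55
eef_pos: [540.9, -22.6, 65.0]
ee_rot: [0.106, 0.966, -0.023, 0.233]
ft_force: [0.2, -0.5, -1.5]
grip_width: 13.0
grip_force: 58.4
```

Run:
```python
from h import *
st();s=sensors.read_state(); print(s['qpos'].round(3))
a=np.degrees(np.arctan2(*(-R.from_quat(s['ee_rot']).as_matrix()[[1,0],0]))); print('yaw',a)
for c in ['wrist','side','top']: cams.get_image(c);pts(c,['plate','stage_mouth','stage_home'])
y=np.radians(-12.6)
delta([495,103.5,70],tool(y,np.radians(27.4)))
```

```text
18.55 [540.9 -22.6  65. ] tx [-0.869  0.195 -0.455] tz [ 0.445 -0.093 -0.891] F [ 0.2 -0.5 -1.5] w 13.0 gf 58.4
[-0.105 -0.288  2.279 -0.073  0.681 -1.411]
yaw -12.649351211330245
wrist plate [([599.9, 80.9, 46.5], 0.73), ([568.2, -30.5, 46.7], 0.65)]
wrist stage_mouth [([596.1, 76.5, 43.8], 0.61)]
wrist stage_home [([681.4, 58.4, 50.8], 0.84)]
side plate [([569.9, -25.8, 46.3], 0.86)]
side stage_mouth [([597.6, 83.7, 45.2], 0.58)]
side stage_home [([683.5, 59.1, 46.1], 0.84), ([595.1, 80.6, 44.6], 0.36)]
top plate [([565.6, -29.8, 51.1], 0.77), ([688.5, 62.4, 45.6], 0.38)]
top stage_mouth [([600.2, 79.9, 45.1], 0.71), ([497.2, 413.7, 5.9], 0.4)]
top stage_home [([688.1, 63.0, 45.1], 0.96)]
shift units [ 3.243  5.736 -1.81 ] turn units [ 0.055 -0.036 -0.036]
```

Call:
step_arm(
  motion=[
    [[0.7, 0, -0.5], [0, 0, 0], 0],
    [[0.8, 0, -0.5], [0, 0, 0], 0],
    [[0.8, 0, -0.5], [0, 0, 0], 0],
    [[0.8, 0.5, -0.5], [0, 0, 0], 0],
    [[0, 0.9, 0], [0, 0, 0], 0],
  ],
)

```text
clock: 19.65
eef_pos: [475.1, 18.6, 73.8]
ee_rot: [0.108, 0.966, -0.023, 0.234]
ft_force: [0.6, -0.0, -2.5]
grip_width: 13.1
grip_force: 58.7
```

Call:
step_arm(
  motion=[
    [[0, 0.9, 0], [0, 0, 0], 0],
    [[0, 0.9, 0], [0, 0, 0], 0],
    [[0, 0.9, 0], [0, 0, 0], 0],
    [[0, 0.9, 0], [0, 0, 0], 0],
    [[0, 0.7, 0], [0, 0, 0], 0],
  ],
)

```text
clock: 20.15
eef_pos: [495.8, 103.9, 74.8]
ee_rot: [0.107, 0.966, -0.023, 0.234]
ft_force: [-0.6, -0.8, -2.4]
grip_width: 13.1
grip_force: 58.7
```

Call:
step_arm(
  motion=[
    [[0, 0, 0], [0, 0, 0], 0],
    [[0, 0, 0], [0, 0, 0], 0],
  ],
)

```text
clock: 20.35
eef_pos: [495.3, 102.9, 74.5]
ee_rot: [0.107, 0.966, -0.023, 0.234]
ft_force: [-0.2, 0.0, -2.7]
grip_width: 13.2
grip_force: 58.7
```

Run:
```python
from h import *
st();s=sensors.read_state(); print(s['qpos'].round(3))
im=cams.get_image('wrist'); cv2.imwrite('pics/w6.png',im['color']);pts('wrist',['plate','stage_mouth','stage_home'])
cams.get_image('top');pts('top',['plate'])
y=np.radians(-12.6)
delta([495,103.5,70],tool(y,np.radians(27.4)))
```

```text
20.35 [495.3 102.9  74.5] tx [-0.868  0.196 -0.457] tz [ 0.447 -0.095 -0.89 ] F [-0.2  0.  -2.7] w 13.2 gf 58.7
[ 0.249 -0.375  2.326 -0.291  0.78  -0.936]
wrist plate [([524.2, 95.3, 56.8], 0.92)]
wrist stage_mouth []
wrist stage_home [([684.0, 64.0, 48.2], 0.57)]
top plate [([519.4, 99.4, 57.1], 0.68), ([685.2, 64.6, -3.4], 0.48)]
shift units [0.14  0.055 0.19 ] turn units [ 0.052 -0.036 -0.041]
```

View pics/w6.png

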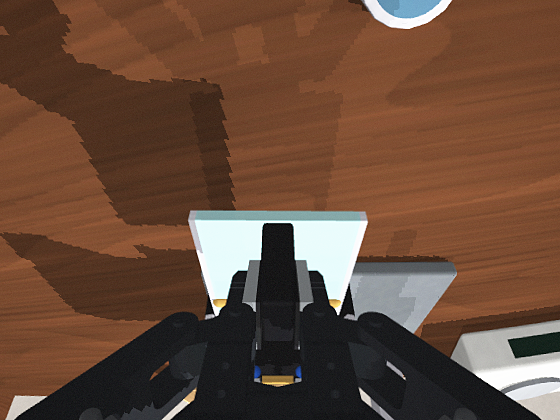

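The wrist view shows the plate held squarely (back edge at row 212). The blue rollers at (258,372) and (298,372) are symmetric about the tool's mid column, so lateral alignment is good. Lower and start in.

Call:
step_arm(
  motion=[
    [[0.23, 0, 0.44], [0, 0, 0], 0],
    [[-0.45, 0, 0.23], [0, 0, 0], 0],
    [[-0.45, 0, 0.23], [0, 0, 0], 0],
    [[-0.45, 0, 0.23], [0, 0, 0], 0],
    [[0, 0, 0], [0, 0, 0], 0],
  ],
)

```text
clock: 21.15
eef_pos: [526.6, 95.9, 65.3]
ee_rot: [0.108, 0.966, -0.023, 0.235]
ft_force: [-0.1, 0.2, -1.9]
grip_width: 13.1
grip_force: 58.8
```

Call:
step_arm(
  motion=[
    [[-0.45, 0, 0.23], [0, 0, 0], 0],
    [[-0.45, 0, 0.23], [0, 0, 0], 0],
    [[0, 0, 0], [0, 0, 0], 0],
  ],
)

```text
clock: 21.45
eef_pos: [546.3, 91.6, 65.5]
ee_rot: [0.108, 0.966, -0.023, 0.235]
ft_force: [0.1, 0.8, -2.5]
grip_width: 13.5
grip_force: 58.8
```

```bash
cat >> h.py <<'E'
def sx():
    s=sensors.read_state(); a=np.radians(-12.7); d=s['eef_pos']-[684,61.4,0]
    Rc=R.from_quat(s['ee_rot']).as_matrix(); f=np.array([np.cos(a),np.sin(a)]);l=np.array([-f[1],f[0]])
    F=s['ft_force']; print('stand tcp x,y,z',np.round([d[:2]@f,d[:2]@l,d[2]],1),'Fx,y,z',np.round([F[:2]@f,F[:2]@l,F[2]],1),'yaw',np.degrees(np.arctan2(-Rc[1,0],-Rc[0,0])).round(2))
E
python3 - <<'E'
from h import *
sx()
E
```

```text
stand tcp x,y,z [-140.9   -0.8   65.5] Fx,y,z [-0.   0.8 -2.5] yaw -12.81
```

Call:
step_arm(
  motion=[
    [[0.03, 0, 0.07], [0, 0, 0], 0],
    [[0.03, 0, 0.07], [0, 0, 0], 0],
    [[0, 0, 0], [0, 0, 0], 0],
    [[0, 0, 0], [0, 0, 0], 0],
  ],
)

```text
clock: 21.85
eef_pos: [545.0, 91.8, 61.9]
ee_rot: [0.107, 0.966, -0.023, 0.234]
ft_force: [0.2, 0.0, 0.2]
grip_width: 13.2
grip_force: 59.1
```

Call:
step_arm(
  motion=[
    [[0.03, 0, 0.05], [0, 0, 0], 0],
    [[0, 0, 0], [0, 0, 0], 0],
    [[0, 0, 0], [0, 0, 0], 0],
  ],
)

```text
clock: 22.15
eef_pos: [545.6, 92.0, 61.7]
ee_rot: [0.107, 0.966, -0.023, 0.235]
ft_force: [-4.9, -0.3, 6.3]
grip_width: 13.1
grip_force: 60.2
```

Contact at TCP z≈61.8, matching the stage height. Slide in.

Call:
step_arm(
  motion=[
    [[-0.38, 0, 0.16], [0, 0, 0], 0],
    [[-0.36, 0, 0.18], [0, 0, 0], 0],
    [[-0.36, 0, 0.18], [0, 0, 0], 0],
    [[-0.36, 0, 0.18], [0, 0, 0], 0],
    [[0, 0, 0], [0, 0, 0], 0],
  ],
)

```text
clock: 22.65
eef_pos: [577.7, 84.4, 61.8]
ee_rot: [0.108, 0.966, -0.023, 0.235]
ft_force: [2.8, -0.1, 1.8]
grip_width: 12.8
grip_force: 59.2
```

Run:
```python
from h import *
sx()
```

```text
stand tcp x,y,z [-108.7   -0.9   61.8] Fx,y,z [2.8 0.5 1.8] yaw -12.8
```

In straight with little force. The plate now lies on the stage, so I'll regrip here with more lean (38°) to clear the head edge safely.

Call:
step_arm(
  motion=[
    [[0, 0, 0], [0, 0, 0], 0.5],
    [[0, 0, 0], [0, 0, 0], 0.5],
    [[0, 0, 0], [0, 0, 0], 0.5],
    [[0, 0, -0.1], [0, -0.7, 0], 0.5],
    [[0, 0, 0], [0, -0.7, 0], 0.5],
  ],
)

```text
clock: 23.15
eef_pos: [576.2, 85.0, 64.1]
ee_rot: [0.106, 0.949, -0.029, 0.294]
ft_force: [0.1, -0.2, -0.3]
grip_width: 42.9
grip_force: 0.0
```

Call:
step_arm(
  motion=[
    [[0, 0, 0], [0, -0.7, 0], 0.5],
    [[0, 0, 0], [0, 0, 0], 0.5],
    [[0, 0, 0], [0, 0, 0], 0.5],
  ],
)

```text
clock: 23.45
eef_pos: [575.1, 85.1, 63.0]
ee_rot: [0.104, 0.941, -0.033, 0.321]
ft_force: [-0.5, 1.1, 0.3]
grip_width: 42.7
grip_force: 0.0
```

Run:
```python
from h import *
sx(); st(); print(sensors.read_state()['qpos'].round(2))
im=cams.get_image('wrist'); cv2.imwrite('pics/w7.png',im['color']);pts('wrist',['plate'])
cams.get_image('top');pts('top',['plate'])
cams.get_image('side');pts('side',['plate'])
```

```text
stand tcp x,y,z [-111.4   -0.8   63. ] Fx,y,z [-0.7  0.9  0.3] yaw -12.8
23.45 [575.1  85.1  63. ] tx [-0.773  0.176 -0.61 ] tz [ 0.597 -0.129 -0.792] F [-0.5  1.1  0.3] w 42.7 gf 0.0
[ 0.22 -0.2   2.29 -0.55  0.51 -0.72]
wrist plate [([606.2, 76.9, 46.5], 0.82)]
top plate [([601.5, 80.8, 41.1], 0.79)]
side plate [([608.4, 84.8, 43.2], 0.83)]
```

View pics/w7.png

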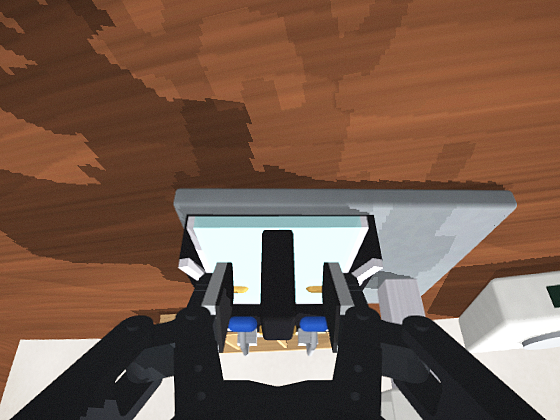

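The plate sits squarely between the rails, with the rollers just ahead at (243,325) and (316,325). Regrip.

Call:
step_arm(
  motion=[
    [[0, 0, 0], [0, 0, 0], 0],
    [[0, 0, 0], [0, 0, 0], 0],
    [[0, 0, 0], [0, 0, 0], 0],
    [[0, 0, 0], [0, 0, 0], 0],
    [[0, 0, 0], [0, 0, 0], 0],
  ],
)

```text
clock: 24.25
eef_pos: [575.7, 84.9, 63.5]
ee_rot: [0.105, 0.94, -0.033, 0.322]
ft_force: [0.5, -1.6, 2.1]
grip_width: 13.1
grip_force: 59.6
```

Run:
```python
from h import *
sx(); st()
```

```text
stand tcp x,y,z [-110.8   -0.9   63.5] Fx,y,z [ 0.8 -1.5  2.1] yaw -12.85
24.25 [575.7  84.9  63.5] tx [-0.771  0.176 -0.612] tz [ 0.598 -0.129 -0.791] F [ 0.5 -1.6  2.1] w 13.1 gf 59.6
```

Call:
step_arm(
  motion=[
    [[-0.24, 0, 0.185], [0, 0, 0], 0],
    [[-0.24, 0, 0.185], [0, 0, 0], 0],
    [[-0.24, 0, 0.185], [0, 0, 0], 0],
    [[-0.24, 0, 0.185], [0, 0, 0], 0],
    [[0, 0, 0], [0, 0, 0], 0],
  ],
)

```text
clock: 24.75
eef_pos: [600.2, 79.5, 63.6]
ee_rot: [0.105, 0.94, -0.033, 0.322]
ft_force: [1.3, -0.7, 1.8]
grip_width: 13.2
grip_force: 59.3
```

Call:
step_arm(
  motion=[
    [[-0.16, 0, 0.124], [0, 0, 0], 0],
    [[-0.16, 0, 0.124], [0, 0, 0], 0],
    [[-0.16, 0, 0.124], [0, 0, 0], 0],
    [[-0.16, 0, 0.124], [0, 0, 0], 0],
    [[0, 0, 0], [0, 0, 0], 0],
  ],
)

```text
clock: 25.25
eef_pos: [615.4, 76.4, 63.5]
ee_rot: [0.105, 0.94, -0.033, 0.322]
ft_force: [-0.6, 1.2, 3.8]
grip_width: 13.2
grip_force: 59.7
```

Run:
```python
from h import *
sx(); st()
```

```text
stand tcp x,y,z [-70.2  -0.5  63.5] Fx,y,z [-0.8  1.1  3.8] yaw -12.85
25.25 [615.4  76.4  63.5] tx [-0.771  0.176 -0.612] tz [ 0.598 -0.129 -0.791] F [-0.6  1.2  3.8] w 13.2 gf 59.7
```

Call:
step_arm(
  motion=[
    [[-0.16, 0, 0.124], [0, 0, 0], 0],
    [[-0.16, 0, 0.124], [0, 0, 0], 0],
    [[-0.16, 0, 0.124], [0, 0, 0], 0],
    [[-0.16, 0, 0.124], [0, 0, 0], 0],
    [[-0.16, 0, 0.124], [0, 0, 0], 0],
  ],
)

```text
clock: 25.75
eef_pos: [634.6, 72.0, 63.5]
ee_rot: [0.105, 0.941, -0.033, 0.321]
ft_force: [-13.3, 3.0, 14.2]
grip_width: 13.1
grip_force: 62.3
```

Call:
step_arm(
  motion=[
    [[-0.12, 0, 0.093], [0, 0, 0], 0],
    [[-0.12, 0, 0.093], [0, 0, 0], 0],
    [[0, 0, 0], [0, 0, 0], 0],
  ],
)

```text
clock: 26.05
eef_pos: [640.6, 70.7, 63.5]
ee_rot: [0.105, 0.941, -0.033, 0.321]
ft_force: [-9.8, 2.5, 10.5]
grip_width: 13.0
grip_force: 61.4
```

Call:
step_arm(
  motion=[
    [[-0.12, 0, 0.093], [0, 0, 0], 0],
    [[-0.12, 0, 0.093], [0, 0, 0], 0],
    [[0, 0, 0], [0, 0, 0], 0],
  ],
)

```text
clock: 26.35
eef_pos: [646.7, 69.4, 63.5]
ee_rot: [0.105, 0.941, -0.033, 0.322]
ft_force: [-6.6, 1.4, 9.3]
grip_width: 13.3
grip_force: 60.9
```

Run:
```python
from h import *
sx(); st()
```

```text
stand tcp x,y,z [-38.1  -0.4  63.5] Fx,y,z [-6.7 -0.1  9.3] yaw -12.83
26.35 [646.7  69.4  63.5] tx [-0.771  0.176 -0.612] tz [ 0.598 -0.129 -0.791] F [-6.6  1.4  9.3] w 13.3 gf 60.9
```

Call:
step_arm(
  motion=[
    [[-0.08, 0, 0.062], [0, 0, 0], 0],
    [[-0.08, 0, 0.062], [0, 0, 0], 0],
    [[0, 0, 0], [0, 0, 0], 0],
  ],
)

```text
clock: 26.65
eef_pos: [650.8, 68.5, 63.5]
ee_rot: [0.105, 0.94, -0.033, 0.322]
ft_force: [-3.8, 2.5, 5.6]
grip_width: 13.1
grip_force: 60.2
```

Call:
step_arm(
  motion=[
    [[-0.08, 0, 0.062], [0, 0, 0], 0],
    [[0, 0, 0], [0, 0, 0], 0],
  ],
)

```text
clock: 26.85
eef_pos: [652.9, 68.0, 63.5]
ee_rot: [0.105, 0.94, -0.033, 0.322]
ft_force: [-1.4, 2.9, 3.2]
grip_width: 13.0
grip_force: 59.7
```

Call:
step_arm(
  motion=[
    [[-0.06, 0, 0.046], [0, 0, 0], 0],
    [[-0.06, 0, 0.046], [0, 0, 0], 0],
    [[0, 0, 0], [0, 0, 0], 0],
  ],
)

```text
clock: 27.15
eef_pos: [655.4, 67.3, 63.5]
ee_rot: [0.105, 0.941, -0.033, 0.322]
ft_force: [-9.2, 1.8, 8.8]
grip_width: 13.5
grip_force: 61.1
```

Call:
step_arm(
  motion=[
    [[-0.06, 0, 0.046], [0, 0, 0], 0],
    [[0, 0, 0], [0, 0, 0], 0],
  ],
)

```text
clock: 27.35
eef_pos: [656.2, 67.1, 63.5]
ee_rot: [0.105, 0.941, -0.033, 0.321]
ft_force: [-24.7, 4.8, 21.5]
grip_width: 13.6
grip_force: 64.0
```

Firm rise to 25 N means the stop is reached. Release and check.

Call:
step_arm(
  motion=[
    [[0.03, 0, -0.023], [0, 0, 0], 0],
    [[0, 0, 0], [0, 0, 0], 0],
    [[0, 0, 0], [0, 0, 0], 0.5],
    [[0, 0, 0], [0, 0, 0], 0.5],
    [[0, 0, 0], [0, 0, 0], 0.5],
  ],
)

```text
clock: 27.85
eef_pos: [656.0, 66.7, 62.8]
ee_rot: [0.105, 0.941, -0.033, 0.321]
ft_force: [-0.3, -0.2, -0.1]
grip_width: 42.6
grip_force: 0.0
```

Run:
```python
from h import *
sx(); st()
im=cams.get_image('wrist'); cv2.imwrite('pics/w8.png',im['color'])
for c in ['wrist','side','top']: cams.get_image(c);pts(c,['plate','stage_home','head_front'])
```

```text
stand tcp x,y,z [-28.5  -0.9  62.8] Fx,y,z [-0.2 -0.3 -0.1] yaw -12.87
27.85 [656.   66.7  62.8] tx [-0.772  0.176 -0.611] tz [ 0.597 -0.129 -0.792] F [-0.3 -0.2 -0.1] w 42.6 gf 0.0
wrist plate [([690.0, 60.3, 44.6], 0.95)]
wrist stage_home []
wrist head_front []
side plate [([686.5, 67.2, 40.3], 0.71)]
side stage_home [([684.6, 63.5, 45.4], 0.98)]
side head_front [([657.7, 65.1, 111.5], 0.77)]
top plate [([683.2, 64.7, 42.6], 0.7), ([392.6, -70.4, 5.5], 0.33)]
top stage_home [([688.2, 64.7, 47.2], 0.68)]
top head_front [([662.5, 67.5, 108.8], 0.75)]
```

View pics/w8.png

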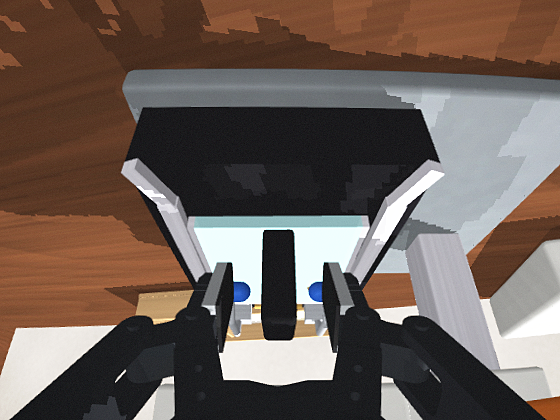

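The view shows both blue rollers (241,292) and (317,292) on the grip side of the ridges, with the plate against the stop. Withdraw back along the tool axis.

Call:
step_arm(
  motion=[
    [[0, 0, -0.4], [0, 0, 0], 0.5],
    [[0, 0, -0.8], [0, 0, 0], 0.5],
    [[0, 0, -1], [0, 0, 0], 0.5],
    [[0, 0, -1], [0, 0, 0], 0.5],
    [[0, 0, -1], [0, 0, 0], 0.5],
  ],
)

```text
clock: 29.0
eef_pos: [605.3, 78.0, 130.6]
ee_rot: [0.105, 0.941, -0.033, 0.322]
ft_force: [0.6, 0.6, -0.8]
grip_width: 42.6
grip_force: 0.0
```

Call:
step_arm(
  motion=[
    [[0, 0, -1], [0, 0, 0], 0.5],
    [[0, 0, -1], [0, 0, 0], 0.5],
    [[0, 0, -0.5], [0, 0, 0], 0.5],
    [[0, 0, 0], [0, 0, 0], 0.5],
    [[0, 0, 0], [0, 0, 0], 0.5],
  ],
)

```text
clock: 29.5
eef_pos: [576.3, 84.3, 169.2]
ee_rot: [0.105, 0.94, -0.033, 0.322]
ft_force: [1.0, -0.0, 0.6]
grip_width: 42.6
grip_force: 0.0
```

Run:
```python
from h import *
st(); s=sensors.read_state(); im=cams.get_image('wrist')
pts('wrist',['plate','stage_home','head_front','head_grip'])
for n in ['clip_left','clip_right']:
    print(n,[(np.round(d['position'],1),d['conf']) for d in cams.spot_in('wrist',n)[:2]])
# blue rollers and brass pixels near them
hsv=cv2.cvtColor(im['color'],cv2.COLOR_BGR2HSV)
for nm,lo,hi,z in [('blue',(105,170,60),(130,255,255),56),('brass',(12,120,90),(30,255,255),53)]:
    n,l,q,c=cv2.connectedComponentsWithStats(cv2.inRange(hsv,lo,hi))
    for k in range(1,n):
        if q[k,4]>8:
            X=w2(im,s,[c[k]],z)[0]; a=np.radians(-12.8); d=X[:2]-[684,61.4]
            print(nm,q[k],(d@[np.cos(a),np.sin(a)]).round(1),(d@[-np.sin(a),np.cos(a)]).round(1))
for c in ['side','top']: cams.get_image(c);pts(c,['plate','stage_home','head_front','bowl','tweezers','egg','loupe'])
```

```text
29.5 [576.3  84.3 169.2] tx [-0.771  0.176 -0.612] tz [ 0.598 -0.129 -0.791] F [ 1.  -0.   0.6] w 42.6 gf 0.0
wrist plate [([689.6, 62.9, 45.3], 0.9)]
wrist stage_home [([687.1, 58.1, 44.0], 0.6)]
wrist head_front [([654.0, 66.9, 114.6], 0.69)]
wrist head_grip [([652.6, 183.4, 127.1], 0.6)]
clip_left [(array([694.9,  84.8,  63.7]), 0.64), (array([661.4, 121.4,  42.2]), 0.21)]
clip_right [(array([687. ,  32. ,  59.9]), 0.67), (array([695.5,  84.9,  62.7]), 0.54)]
blue [236 208  24  11 239] 11.2 -29.1
blue [297 208  23  12 237] 11.6 29.4
brass [331   9  11   6  23] -177.8 29.5
brass [348   9   9   6  19] -178.3 37.6
brass [512  10   6   5  10] -182.7 125.6
brass [419  12   8   7  21] -177.9 75.3
brass [335  14  13   5  25] -175.6 32.7
brass [164  16   5   4   9] -175.4 -59.7
brass [264  20   4   8  10] -171.4 -7.3
brass [43 23  6  5 15] -175.0 -127.2
brass [28 26 11  6 17] -173.6 -135.7
brass [97 28  3  6  9] -170.2 -98.7
brass [291  31   8   3   9] -166.7 8.2
brass [45 33  6  4 10] -169.7 -128.8
brass [417  33  10   7  18] -165.7 78.4
brass [166  35   6   3   9] -165.2 -60.7
brass [42
[... 2121 characters left out ...]
265.9
brass [401 270   6   5  15] 170.4 175.5
side plate [([685.9, 66.7, 44.0], 0.79)]
side stage_home [([685.5, 61.2, 46.4], 0.67)]
side head_front [([656.6, 68.7, 112.3], 0.79)]
side bowl [([380.8, -234.4, -2.9], 0.81)]
side tweezers [([395.9, -65.9, -2.3], 0.87)]
side egg [([497.9, 417.5, -0.4], 0.86)]
side loupe [([395.1, 182.1, 3.1], 0.82)]
top plate [([682.1, 63.5, 41.7], 0.86)]
top stage_home [([689.7, 62.5, 47.9], 0.78), ([394.7, -72.4, 3.3], 0.43)]
top head_front [([658.0, 64.8, 111.9], 0.75)]
top bowl [([379.4, -231.3, -1.1], 0.72)]
top tweezers [([394.6, -70.3, 2.2], 0.44)]
top egg [([503.8, 412.9, 4.0], 0.73), ([651.7, 180.8, 130.0], 0.47)]
top loupe [([689.2, 63.6, 47.2], 0.57)]
```

Run:
```python
from h import *
s=sensors.read_state(); im=cams.get_image('wrist'); g=cv2.cvtColor(im['color'],6)
a=np.radians(-12.8)
for c in (250,255,302,308):
    col=g[120:210,c].astype(int); k=120+np.argmax(np.diff(col)>40)+1
    X=w2(im,s,[(c,k)],48)[0]; d=X[:2]-[684,61.4]
    print(c,k,(d@[np.cos(a),np.sin(a)]).round(1), col[k-124:k-110])
for r in range(204,224): print(r,im['color'][r,248].tolist(),im['color'][r,308].tolist())
```

```text
250 159 -57.8 [ 22  23  17  29 108 176 163 157 153 190 253 248 247 247]
255 159 -57.8 [ 28  25  17  28 108 174 163 158 153 192 252 249 248 247]
302 159 -57.7 [ 27  18  14  40 138 170 162 159 159 216 252 249 247 247]
308 159 -57.7 [ 23  23  19  38 138 169 165 160 159 216 252 248 247 247]
204 [253, 253, 235] [253, 253, 233]
205 [254, 255, 238] [254, 254, 237]
206 [255, 255, 241] [255, 255, 244]
207 [243, 236, 179] [242, 234, 174]
208 [119, 33, 3] [115, 33, 3]
209 [156, 71, 30] [154, 66, 30]
210 [170, 81, 37] [167, 75, 34]
211 [176, 80, 37] [176, 83, 39]
212 [188, 87, 40] [185, 84, 42]
213 [200, 100, 52] [197, 96, 50]
214 [201, 100, 49] [199, 96, 47]
215 [193, 87, 40] [191, 90, 44]
216 [186, 85, 37] [181, 82, 32]
217 [184, 84, 35] [181, 79, 33]
218 [169, 67, 19] [171, 72, 23]
219 [172, 113, 95] [170, 113, 97]
220 [182, 186, 187] [194, 199, 202]
221 [184, 178, 177] [190, 186, 184]
222 [184, 177, 175] [192, 185, 181]
223 [184, 179, 175] [182, 178, 176]
```

The back edge at stage height comes out at about x -55, so the plate is home. Hand in.

```bash
python3 -c "
from cell import order
print(order.job_done())"
```

```text
the job is handed in; nothing more can be done
None
```

I handed the job in after about 30 s of robot time: the head is caught one notch up, and the plate is home against the brass stop with both rollers behind the ridges. The gripper has let go, and the other things on the desk read where they were, except the casket, which I didn't check again at the end.

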